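Shut and pin the drain valve

ROBOT

A 6-joint arm with a two-finger parallel gripper is mounted at the origin on the work surface. World frame = base frame: x ahead of the robot, y to its left, z up, the work surface at z = 0. Lengths are in m, angles in rad, forces in N, time in s.
With the tool pointing down it reaches from about 0.325 to 0.85 m from the base axis. Payload 15.5 kg.
Tool frame: the origin (TCP) lies between the finger pads; the fingertips stand 22 mm ahead of it and the grasp point (between the pads) lies 3 mm ahead of it (r.finger_overhang is the distance from the TCP to the fingertips, in m); z points along the fingers, y is the direction in which the jaws open and shut (so a half turn about z gives the same grasp; the last joint's range is limited). The gripper opens to 91 mm and grips with 3 to 60 N. Pads are 32 mm wide; open, the fingers measure 118 mm over their backs; the gripper's body (76 mm by 178 mm) begins 60 mm behind the grasp point.
Start: joints at [-1.437, 0.494, 1.345, -0, 1.302, -0.096], TCP at [0.142, -0.609, 0.236] pointing down, gripper open.
Joint ranges: [-2.91, 2.91], [-0.82, 2.16], [0.22, 2.67], [-1.22, 4.37], [0.12, 2.79], [-3.08, 3.08]. Speed limits (rad/s): [1.89, 1.89, 2.57, 3.01, 3.01, 3.01].

INTERFACE

Orientations are given as a 3x3 rotation matrix whose columns are the frame's x, y, z axes.
In Python, from workcell import r, optics, close_job gives the robot as it stands. The module is installed in compiled form; this text tells all that it offers.
- The arm moves only by the tool apply_moves, never from a script. Its argument "plan" is text: rows parted by semicolons, each of 7 numbers parted by spaces: the turn, a rotation vector about the world's x, y, z in rad, then the shift along the world's x, y, z in mm, then the closure in counts, from 0 (fully open) to 255 (shut). In form: ax ay az x y z hand; .... A call has 1 to 8 rows; each row is the pose to reach, as a shift and turn from the pose commanded when the call began; what a row does not reach only later rows make up. A row lasts 1/10 s, in which the tool goes at most 50 mm and 8.59 degrees, less where a joint would pass 70% of its speed; a pose out of reach is approached as far as the arm can. A call with a gripper value outside its range is refused whole. The fingers move at their own pace and stop on an object; "grip_force" is the grip in N (left out, the last holds). Time passes only in rows, so rows that repeat a pose let the fingers close. It gives the time, the measured TCP pose, the force and the opening at its end, in the units of the state.
- r.get_state(): the state, without advancing time (a new reading comes with each control period).
- optics.get_image(name): name is "side" or "top"; returns (picture, depth): 480x640x3 uint8, blue, green, red; 480x640 float32, m along the optical axis (not along the pixel's ray), 0 where there is no reading.
- optics.camera_info(name): a dict with "K" (3x3 intrinsics, pixels), "rvec" (rotation vector, rad) and "tvec" (3), from world to camera coordinates, as OpenCV has them. Camera axes: x right, y down, z forward; pixel columns grow to the right and rows downward; lengths in m; the calibration is good to about 2 mm. A picture is of the moment at which its call begins. camera_info takes no time and is no camera call.
- close_job(): hands the job in, once; it reports no verdict.
The state is a dict: "clock": time; "joint_pos": joint angles; "dq": joint speeds; "joint_torque": joint torques, N m; "position": TCP position; "tool_rot": TCP orientation; "contact_force": force on the tool from outside, world axes, zero at the start; "ft_torque": the same for the moment, N m; "grip_width": opening from 0.0 (shut) to 1.0 (fully open).
Only numpy, scipy, OpenCV 4.12 (cv2) and the standard library are available. Lean on these libraries where they do the work, as an engineer would, in place of code of your own. Each camera call takes 0.05 s, during which the arm holds its last target.

TASK

The empty acrylic tank is about to be filled, so swing the red lever of its drain valve to the closed stop and lock it there with the ball-lock pin (black T-handle, red button): with the button pressed, slide the pin down through the lever and the locking plate until its collar sits on the lever, then let the button spring out so that the balls lock underneath. Prove the lock with a firm upward tug of about 10 N on the T-handle, then let go and leave the pin in place; do not upset the other things on the bench.

Things in the scene. Friction and masses are not known exactly. Their poses are not given: they have to be found in the camera images.
- stem_top (a point): point on the vertical stem axis of the drain valve, level with the lever's upper face, 139 mm above the bench. The valve is bolted to a fixed skid with a clear tank (170 mm wide, 320 mm high). Skid axes: the pipe runs along y (pipe and nuts reach 100 mm high), the tank's axis is 290 mm towards -y, the hose tail ends 138 mm towards +y; -x is the side to which the closed lever points
- plate_hole (a point): centre of the closed-position hole (15.2 mm wide, right through) at the upper face of the steel locking plate, 126 mm above the bench and 85 mm from the stem axis towards the skid's -x; the plate is fixed, 8 mm thick, extends 20 mm or more around the hole, with open space below it. A like hole at the open position, towards skid +y, stays unused
- lever (a joint): angle of the valve lever in rad: 0 = closed, against its stop, where lever hole and plate hole are in line; it grows as the lever swings about the stem from skid -x towards skid +y, up to 1.57 = fully open. Friction holds it where it is left; moving it takes about 3 N at the red sleeve
- lever_grip (a point): middle of the red sleeve on the lever, 150 mm from the stem axis; the sleeve is 73 mm long, 26 mm wide, 20 mm high (125 to 145 mm above the bench), free all round. Its -x axis points outward along the lever
- lever_hole (a point): centre of the hole in the lever (15.2 mm wide, right through) at the lever's upper face, 139 mm above the bench, 85 mm from the stem axis. The lever is 10 mm thick and 40 mm wide here and runs 3 mm above the locking plate
- pin_handle (a point): centre of the ball-lock pin's black T-handle, a bar 64 mm long (along its y), 16 mm wide (along x) and 14 mm high, z upward along the pin. The pin (0.2 kg) stands upright in one of three 25 mm bores of a white block, the other two holding a blue T-handled hex key and a yellow-knobbed guide pin, 65 mm apart
- pin_collar (a point): underside of the pin's steel collar (30 mm across, 5 mm thick), on the pin's axis, 31 mm below the T-handle's centre; a 17 mm neck joins collar and handle. Below the collar: shank 14 mm thick and 43 mm long, the last 9 mm a cone to 6 mm. Four balls stick out 3 mm (to 20 mm across) from 24 to 30 mm below the collar, so the balls lock 3 mm below the plate when the collar is home
- button_top (a point): top of the red push button, 13 mm wide, on the pin's axis, 16 mm above the T-handle's centre when out (9 mm above the top of the handle) and 3.5 mm above the handle when fully in
- pin_button (a joint): how far the button is pressed, m: 0 = out, balls out; 0.0055 = fully in. It takes 2.5 N to start and 5.5 N to press fully; the balls are inside the shank from 0.0043. It springs out by itself
- pin: the whole ball-lock pin, origin at the underside of its collar, z up along the pin. Its balls do not give to pushing on the pin: with the button out they come to rest on the rim of a hole, with the collar 30 mm above it, and the pin then stands there by itself. Pressing the button from above draws the balls in and then pushes the pin down
- drain_valve: the whole fixed valve skid with lever and locking plate, origin on the bench under the stem
- hex_key: bystander: blue T-handled hex key standing in the white block, 85 mm handle, top 54 mm above the block, origin at its collar
- guide_pin: bystander: steel guide pin with a 30 mm yellow ball knob standing in the white block, top 49 mm above the block, origin at its collar
- pin_block: white fixed block, 200 x 66 x 56 mm, three bores along its x at -65, 0 and 65 mm, origin under its centre
- sample_bottle: bystander: amber bottle, 54 mm wide, 120 mm high, origin under its centre
- spare_gauge: bystander: pressure gauge lying face up, 68 mm wide, 28 mm high, origin under its centre
- union_nut: bystander: black union nut, 68 mm wide, 30 mm high, origin under its centre
- wrench: bystander: wrench lying flat, 170 mm long, origin under its middle
- beaker: bystander: glass beaker, 64 mm wide, 80 mm high, origin under its centre
Not all that is in view belongs to the job. Leave any orange look-alike of the pin alone.

How it is judged:
By the outcome, as a careful person would: the job done as asked, in the order asked, and still so for the second after the job is handed in, with the robot touching nothing.
It also fails if it takes over 72 s, if anything falls off the work surface, if the arm or the gripper's body presses on something with over 40 N, if the wrist force passes 120 N, or if a joint passes its speed limit or range.

## Working session

There is one attempt and no reset: what is moved stays moved. The work goes in short steps, Python scripts to look and compute and a tool call to move; the robot and the scene stay as the last step left them, time stands still between calls to the robot, and variables do not carry over. Pictures are saved under pics/ and viewed, and the job is handed in when it is done.

Besides the shell and the picture viewer there is one more tool, called after "Request:" by a JSON object that holds its "method" and its "body", one argument or row to a line. apply_moves: Moves the arm, as the interface text tells. Its arguments: {"type":"object","properties":{"plan":{"type":"string"},"grip_force":{"type":"number"}},"required":["plan"]}

```bash
mkdir -p pics; cat > h.py <<'E'
import numpy as np, cv2
from workcell import r, optics, close_job
def cam(n):
    c=optics.camera_info(n); R=cv2.Rodrigues(np.array(c["rvec"],float))[0]; return np.array(c["K"],float),R,np.array(c["tvec"],float).ravel()
def plane(n,u,v,z):
    K,R,t=cam(n); d=R.T@np.linalg.inv(K)@np.array([u,v,1.]); o=-R.T@t; return o+d*(z-o[2])/d[2]
def proj(n,p):
    K,R,t=cam(n); q=K@(R@np.array(p,float)+t); return q[:2]/q[2]
def deproj(n,u,v,d):
    K,R,t=cam(n); return R.T@(np.linalg.inv(K)@np.array([u,v,1.])*d-t)
E
python3 - <<'E'
from h import *
for n in("top","side"):
    im,d=optics.get_image(n); cv2.imwrite(f"pics/{n}0.png",im); np.savez(f"pics/{n}0.npz",im=im,d=d)
    K,R,t=cam(n); print(n,K.round(1).tolist(),(-R.T@t).round(3),R.round(2).tolist())
print(r.get_state())
E
```

```text
top [[533.9, 0.0, 313.1], [0.0, 533.9, 230.9], [0.0, 0.0, 1.0]] [0.309 0.08  1.33 ] [[0.0, -1.0, -0.0], [-0.98, -0.0, -0.19], [0.19, 0.0, -0.98]]
side [[521.3, 0.0, 321.7], [0.0, 521.3, 246.9], [0.0, 0.0, 1.0]] [0.422 0.797 0.817] [[-0.98, -0.17, -0.0], [-0.12, 0.69, -0.72], [0.13, -0.7, -0.7]]
{'clock': 0.1, 'joint_pos': array([-1.43651162e+00,  4.94096527e-01,  1.34603060e+00,  3.18519768e-06,
        1.30248714e+00, -9.54965602e-02]), 'dq': array([-4.01275156e-06, -2.64762656e-03, -1.06806679e-03,  9.83215846e-04,
       -1.32475388e-04, -8.06934755e-04]), 'joint_torque': array([ 2.61649020e-04, -8.80242276e+01, -3.82547665e+01,  7.05555361e-02,
        4.80931811e-02, -1.84800911e-05]), 'position': array([ 0.14231959, -0.60827913,  0.23542619]), 'tool_rot': array([[ 9.73716437e-01,  2.27763655e-01, -1.33731892e-04],
       [ 2.27763672e-01, -9.73715915e-01,  1.01282993e-03],
       [ 1.00468975e-04, -1.01666842e-03, -9.99999478e-01]]), 'contact_force': array([-0.2615321 ,  0.11047523, -0.1378264 ]), 'ft_torque': array([ 0.0202908 , -0.03495553, -0.03187615]), 'grip_width': 1.0013725046507007}
```

View pics/top0.png

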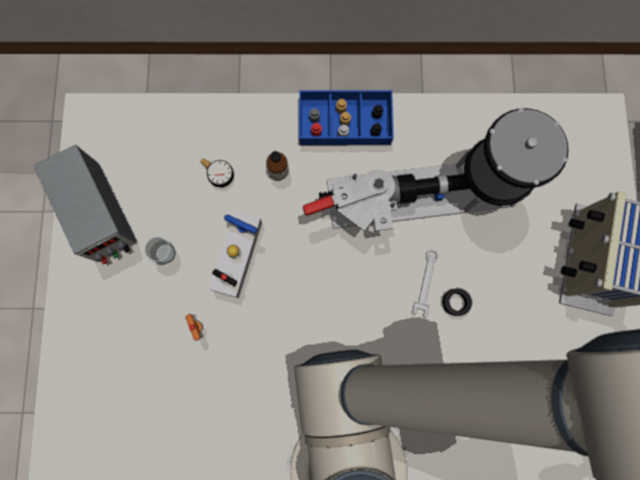

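View pics/side0.png

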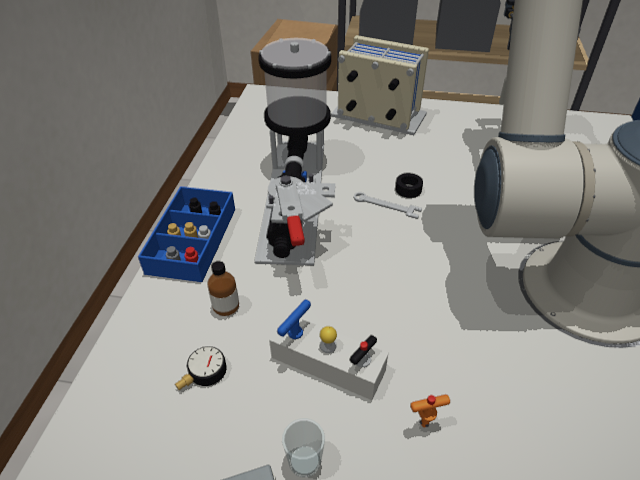

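The top view shows the tank at (525,150), the valve stem near (378,184), the red lever at (320,205) pointing along the pipe (open), and the block at (236,255). The black-handled pin sits at (225,277). The orange item at (195,327) is the look-alike.

```bash
python3 - <<'E'
import cv2,numpy as np
im=cv2.imread("pics/top0.png")
a=cv2.resize(im[155:255,290:450],(800,500),interpolation=cv2.INTER_CUBIC);cv2.imwrite("pics/t_valve.png",a)
a=cv2.resize(im[205:305,190:290],(600,600),interpolation=cv2.INTER_CUBIC);cv2.imwrite("pics/t_block.png",a)
im=cv2.imread("pics/side0.png")
a=cv2.resize(im[165:265,240:360],(720,600),interpolation=cv2.INTER_CUBIC);cv2.imwrite("pics/s_valve.png",a)
a=cv2.resize(im[295:400,260:400],(800,600),interpolation=cv2.INTER_CUBIC);cv2.imwrite("pics/s_block.png",a)
E
```

```text
(no output)
```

View pics/t_valve.png

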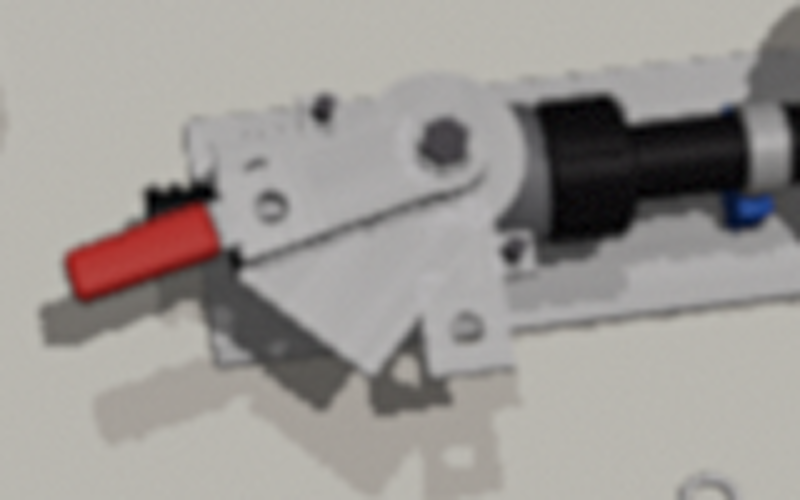

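View pics/t_block.png

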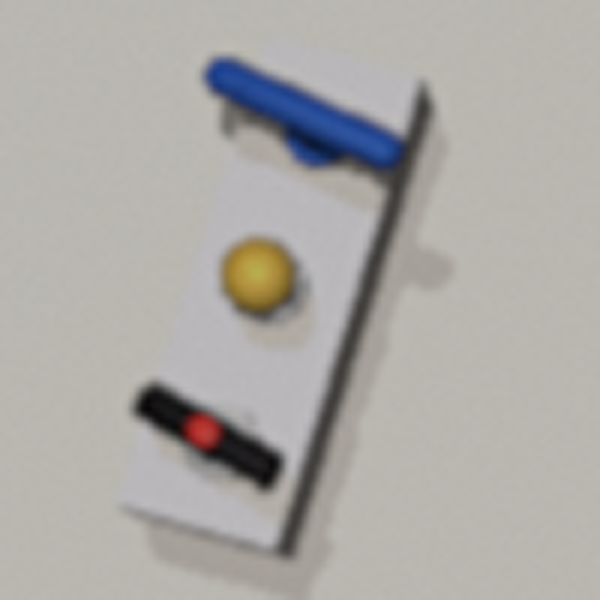

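View pics/s_valve.png

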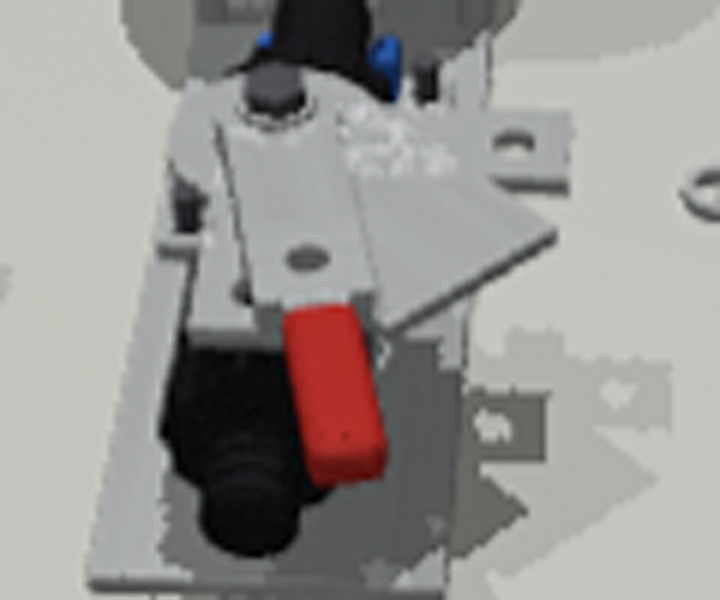

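View pics/s_block.png

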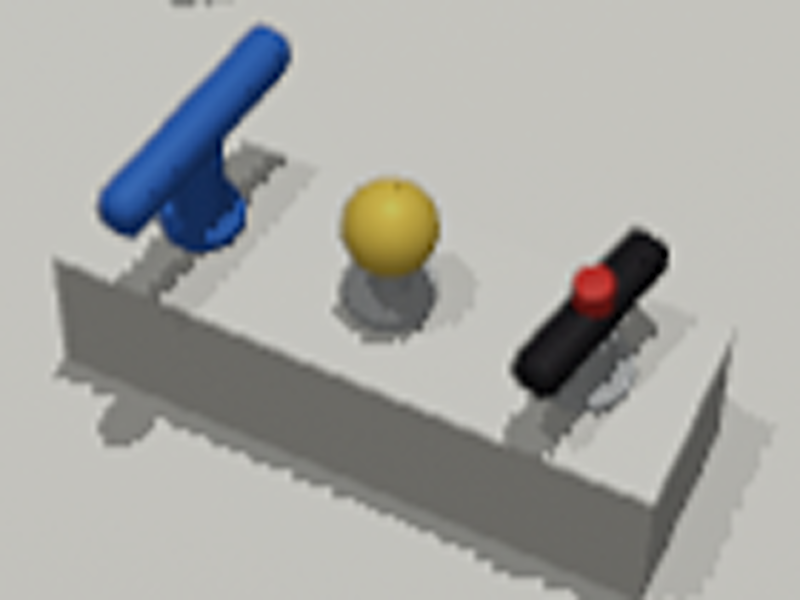

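```bash
cat >> h.py <<'E'
def tri(a,b):
    # a,b pixel in top, side -> point, gap
    P=[]
    for n in("top","side"):
        K,R,t=cam(n); P.append(K@np.c_[R,t])
    X=cv2.triangulatePoints(P[0],P[1],np.array(a,float).reshape(2,1),np.array(b,float).reshape(2,1)).ravel(); return X[:3]/X[3]
def masks(im):
    h=cv2.cvtColor(im,cv2.COLOR_BGR2HSV); H,S,V=[h[...,i].astype(int) for i in range(3)]
    return ((H<6)|(H>172))&(S>130)&(V>70), V<60
def blobs(m,box):
    x0,y0,x1,y1=box; k=np.zeros(m.shape,np.uint8); k[y0:y1,x0:x1]=m[y0:y1,x0:x1]
    n,l,s,c=cv2.connectedComponentsWithStats(k); o=[]
    for i in range(1,n):
        if s[i,4]>8:
            pts=np.argwhere(l==i)[:,::-1].astype(np.float32); o.append((c[i].round(1).tolist(),int(s[i,4]),cv2.minAreaRect(pts)))
    return o
E
python3 - <<'E'
from h import *
T=cv2.imread("pics/top0.png");S=cv2.imread("pics/side0.png")
rt,dt=masks(T);rs,ds=masks(S)
print(blobs(rt,(200,180,340,300)));print(blobs(dt,(205,260,245,290)))
print(blobs(rs,(270,200,400,370)));print(blobs(ds,(345,325,385,368)))
print("stem",plane("top",378.6,183.6,.145),"hole",plane("top",344.4,196.2,.139),"plate",plane("top",383.4,220.4,.126))
print("plate side",plane("side",240+513/6,165+141/6,.126),"leverhole side",plane("side",240+308/6,165+258/6,.139))
print("button",plane("top",223.8,276.8,.102),plane("side",364.1,344.9,.1), tri((223.8,276.8),(364.1,344.9)))
b=np.array([[190+x/6,205+y/6] for x,y in((425,85),(285,553),(122,508))])
print([plane("top",*q,.056).round(4) for q in b])
E
```

```text
[([318.5, 205.0], 322, ((317.7499694824219, 204.75001525878906), (11.384198188781738, 30.04163360595703), 71.56504821777344)), ([223.3, 276.5], 30, ((223.5, 276.5), (5.0, 5.0), 90.0))]
[([217.0, 273.1], 43, ((217.2307586669922, 273.1538391113281), (8.875203132629395, 4.992301940917969), 33.690067291259766)), ([230.4, 280.7], 60, ((230.20001220703125, 280.6000061035156), (11.62755298614502, 5.366562843322754), 26.56505012512207))]
[([295.2, 230.3], 391, ((295.3461608886719, 230.2307891845703), (29.61353302001953, 13.532011985778809), 78.69007110595703)), ([363.8, 345.4], 52, ((363.85296630859375, 345.0882568359375), (6.5484619140625, 8.48874568939209), 14.03624439239502))]
[([362.5, 350.6], 251, ((363.23388671875, 349.7505187988281), (9.301599502563477, 33.42192459106445), 43.15238952636719))]
stem [ 0.65334289 -0.06969087  0.145     ] hole [0.62490505 0.00897201 0.139     ] plate [ 0.57081725 -0.08118821  0.126     ]
plate side [ 0.57027513 -0.07762275  0.126     ] leverhole side [0.62468842 0.01308047 0.139     ]
button [0.44259296 0.28669482 0.102     ] [0.4427983  0.29010073 0.1       ] [0.4430474  0.2876255  0.09652257]
[array([0.5888, 0.2087, 0.056 ]), array([0.3992, 0.2603, 0.056 ]), array([0.4169, 0.3255, 0.056 ])]
```

```bash
python3 - <<'E'
from h import *
print(plane("top",318,204.9,.14),plane("side",295.3,230.3,.14),tri((318,204.9),(295.3,230.3)))
p=(np.r_[.5708,-.0812]+np.r_[.5703,-.0776])/2;h=(np.r_[.6249,.0090]+np.r_[.6247,.0131])/2
m=(p+h)/2;d=h-p;L=np.linalg.norm(d);n=np.r_[d[1],-d[0]]/L;s=m+n*np.sqrt(.085**2-L*L/4);print("stem",s)
for q in(h,p): a=np.arctan2(*(q-s)[::-1]);print(np.degrees(a),s+.15*np.r_[np.cos(a),np.sin(a)])
for a,b in(((217.0,273.1),(230.4,280.7)),):
    A=plane("top",*a,.094);B=plane("top",*b,.094);print("handle top",A,B,(A+B)/2,np.degrees(np.arctan2(*(B-A)[[1,0]])))
E
```

```text
[0.60397466 0.06978159 0.14      ] [0.60261083 0.07790393 0.14      ] [0.60526324 0.06970768 0.13241152]
stem [ 0.65484349 -0.06846345]
110.6986488846434 [0.60182557 0.0718544 ]
-172.60752917512934 [ 0.50609027 -0.08776324]
handle top [0.45205879 0.3041319  0.094     ] [0.43442519 0.27244479 0.094     ] [0.44324199 0.28828835 0.094     ] -119.09555260575581
```

Request:
{"method": "apply_moves", "body": {
  "plan": "0 0 1.2 300 500 0 0;0 0 1.2 300 500 0 0;0 0 1.2 300 500 0 0;0 0 1.2 300 500 0 0;0 0 1.2 300 500 0 0;0 0 1.2 300 500 0 0;0 0 1.2 300 500 0 0;0 0 1.2 300 500 0 0"
}}

```text
clock: 0.9
position: [0.3487, -0.2637, 0.2359]
tool_rot: [[0.135, 0.991, 0.0], [0.991, -0.135, 0.0], [0.0, 0.0, -1.0]]
contact_force: [1.3, 0.5, 0.3]
grip_width: 0.998
```

Request:
{"method": "apply_moves", "body": {
  "plan": "0 0 0.5 253 337 0 130;0 0 0.5 253 337 0 130;0 0 0.5 253 337 0 130;0 0 0.5 253 337 0 130;0 0 0.5 253 337 0 130;0 0 0.5 253 337 0 130;0 0 0.5 253 337 0 130;0 0 0.5 253 337 0 130"
}}

```text
clock: 1.7
position: [0.589, 0.0564, 0.2357]
tool_rot: [[-0.352, 0.936, -0.0], [0.936, 0.352, -0.0], [0.0, -0.0, -1.0]]
contact_force: [0.5, -1.9, 0.4]
grip_width: 0.491
```

Request:
{"method": "apply_moves", "body": {
  "plan": "0 0 0.06 13 17 0 130;0 0 0.06 13 17 0 130;0 0 0.06 13 17 0 130"
}}

```text
clock: 2.0
position: [0.601, 0.0715, 0.2354]
tool_rot: [[-0.407, 0.913, -0.001], [0.913, 0.407, -0.0], [0.0, -0.001, -1.0]]
contact_force: [-0.6, -0.3, -0.0]
grip_width: 0.491
```

```bash
python3 - <<'E'
from h import *
s=r.get_state();print(s["position"],s["tool_rot"].round(3).tolist(),s["joint_pos"].round(2),s["grip_width"])
for n in("top","side"):
    im,d=optics.get_image(n); cv2.imwrite(f"pics/{n}1.png",im)
    u,v=proj(n,s["position"]).astype(int); x0,y0=max(0,u-70),max(0,v-70)
    a=cv2.resize(im[y0:y0+140,x0:x0+140],(560,560),interpolation=cv2.INTER_CUBIC)
    for z in(.236-.022,):
        p=(proj(n,[*s["position"][:2],z])-[x0,y0])*4; cv2.circle(a,tuple(int(q) for q in p),4,(0,255,0),1)
    cv2.imwrite(f"pics/c1{n}.png",a)
a=np.hstack([cv2.imread("pics/c1top.png"),cv2.imread("pics/c1side.png")]);cv2.imwrite("pics/c1.png",cv2.resize(a,(800,400)))
E
```

```text
[0.60099473 0.07152457 0.2354054 ] [[-0.407, 0.913, -0.001], [0.913, 0.407, -0.0], [0.0, -0.001, -1.0]] [ 0.02  0.47  1.4  -0.    1.28 -0.4 ] 0.4909623874517899
```

View pics/c1.png

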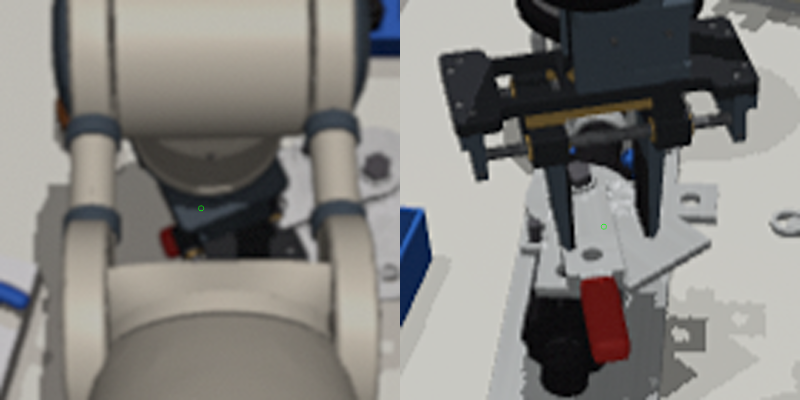

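The side view shows the fingers at (568,250) and (655,235) in the crop, straddling the lever line above the sleeve. I'll descend now.

Request:
{"method": "apply_moves", "body": {
  "plan": "0 0 -0.05 1 1 -45 130;0 0 -0.05 1 1 -80 130;0 0 -0.05 1 1 -96 130;0 0 -0.05 1 1 -96 130"
}}

```text
clock: 2.5
position: [0.6005, 0.0713, 0.1379]
tool_rot: [[-0.359, 0.933, -0.004], [0.933, 0.359, -0.0], [0.001, -0.004, -1.0]]
contact_force: [0.2, 0.3, 0.7]
grip_width: 0.494
```

```bash
python3 - <<'E'
from h import *
s=r.get_state();print(s["position"],s["contact_force"])
im,d=optics.get_image("side"); cv2.imwrite("pics/c2.png",cv2.resize(im[150:280,230:370],(700,650))[:600])
S=np.r_[.6548,-.0685]
for a in np.radians(np.r_[110.7:190:8,187.4,190]): print(round(np.degrees(a),1),((S+.15*np.r_[np.cos(a),np.sin(a)]-s["position"][:2])*1000).round(0))
E
```

```text
[0.60049869 0.07126389 0.13789403] [0.15272421 0.28635575 0.66081164]
110.7 [1. 1.]
118.7 [-18.  -8.]
126.7 [-35. -19.]
134.7 [-51. -33.]
142.7 [-65. -49.]
150.7 [-77. -66.]
158.7 [-85. -85.]
166.7 [ -92. -105.]
174.7 [ -95. -126.]
182.7 [ -96. -147.]
187.4 [ -94. -159.]
190.0 [ -93. -166.]
```

View pics/c2.png

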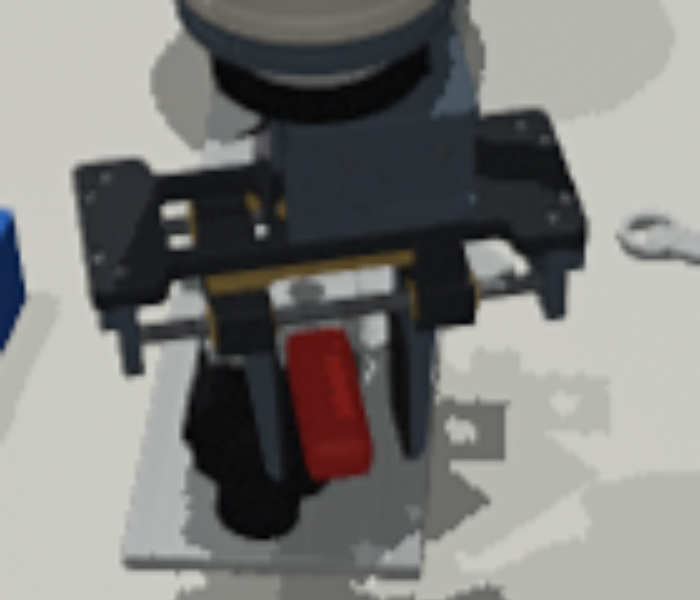

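The sleeve is between the fingers, so I'll swing it in a loose cage.

Request:
{"method": "apply_moves", "body": {
  "plan": "0 0 0 0 0 0 160;0 0 0.14 -18 -8 0 160;0 0 0.279 -35 -19 0 160;0 0 0.419 -51 -33 0 160;0 0 0.558 -65 -49 0 160;0 0 0.698 -77 -66 0 160;0 0 0.838 -85 -85 0 160;0 0 0.838 -85 -85 0 160",
  "grip_force": 10
}}

```text
clock: 3.35
position: [0.5172, -0.0143, 0.1413]
tool_rot: [[-0.935, 0.354, 0.002], [0.354, 0.935, -0.001], [-0.002, 0.0, -1.0]]
contact_force: [-1.1, 0.2, -0.5]
grip_width: 0.374
```

```bash
python3 - <<'E'
from h import *
s=r.get_state();print(s["position"],s["contact_force"],np.degrees(np.arctan2(*s["tool_rot"][[1,0],0])))
im,d=optics.get_image("side"); cv2.imwrite("pics/c3.png",cv2.resize(im[150:280,250:390],(700,650))[:600])
S=np.r_[.6548,-.0685]
for a in np.radians(np.r_[158.7,166.7,174.7,180,184,187.4,190]): print(round(np.degrees(a),1),((S+.15*np.r_[np.cos(a),np.sin(a)]-s["position"][:2])*1000).round(0))
E
```

```text
[ 0.51715664 -0.01429133  0.1413474 ] [-1.0699625   0.15337895 -0.49062007] 159.27027966461318
158.7 [-2.  0.]
166.7 [ -8. -20.]
174.7 [-12. -40.]
180.0 [-12. -54.]
184.0 [-12. -65.]
187.4 [-11. -74.]
190.0 [-10. -80.]
```

View pics/c3.png

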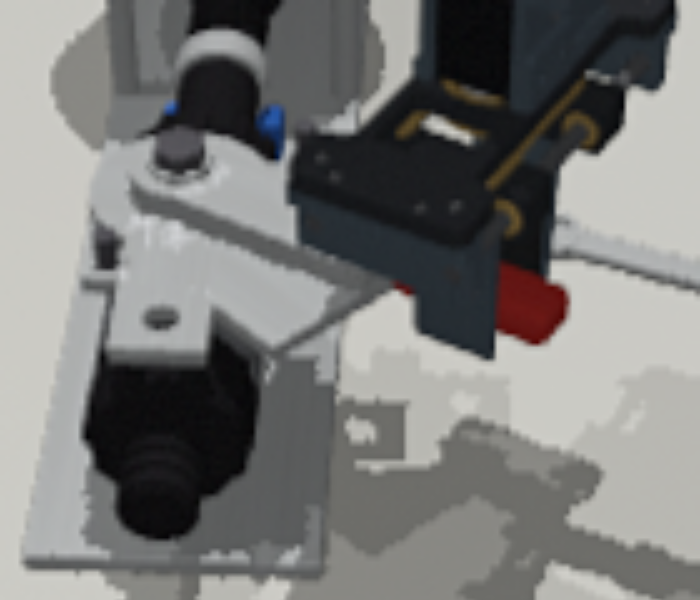

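The lever is following; it is now about 30° from closed.

Request:
{"method": "apply_moves", "body": {
  "plan": "0 0 0.13 -7 -20 -1 160;0 0 0.26 -11 -40 -1 160;0 0 0.36 -11 -55 -1 160;0 0 0.43 -11 -65 -1 160;0 0 0.48 -10 -72 -1 160;0 0 0.48 -10 -72 -1 160"
}}

```text
clock: 4.0
position: [0.5083, -0.0848, 0.1395]
tool_rot: [[-0.994, -0.112, 0.001], [-0.112, 0.994, -0.0], [-0.001, -0.001, -1.0]]
contact_force: [-0.2, 0.6, -0.2]
grip_width: 0.371
```

Request:
{"method": "apply_moves", "body": {
  "plan": "0 0 0 0 -2 0 160;0 0 0 0 -4 0 160;0 0 0 0 -4 0 160"
}}

```text
clock: 4.3
position: [0.5077, -0.0885, 0.1391]
tool_rot: [[-0.993, -0.115, 0.001], [-0.115, 0.993, -0.0], [-0.001, -0.0, -1.0]]
contact_force: [0.7, 1.3, 0.7]
grip_width: 0.377
```

Request:
{"method": "apply_moves", "body": {
  "plan": "0 0 0 0 -2 0 160;0 0 0 0 -2 0 160"
}}

```text
clock: 4.5
position: [0.5074, -0.0907, 0.139]
tool_rot: [[-0.993, -0.115, 0.0], [-0.115, 0.993, 0.0], [-0.0, -0.0, -1.0]]
contact_force: [0.9, 2.1, 0.9]
grip_width: 0.373
```

Request:
{"method": "apply_moves", "body": {
  "plan": "0 0 0 0 -2 0 160;0 0 0 0 -2 0 160"
}}

```text
clock: 4.7
position: [0.5074, -0.0913, 0.1389]
tool_rot: [[-0.993, -0.115, 0.0], [-0.115, 0.993, 0.003], [-0.0, 0.003, -1.0]]
contact_force: [4.3, 21.0, 2.7]
grip_width: 0.383
```

```bash
python3 - <<'E'
from h import *
s=r.get_state();print(s["position"],s["contact_force"])
im,d=optics.get_image("side"); cv2.imwrite("pics/c4.png",cv2.resize(im[150:280,250:390],(700,650))[:600])
E
```

```text
[ 0.50738229 -0.09126476  0.13888617] [ 4.28100213 21.00356506  2.70362354]
```

View pics/c4.png

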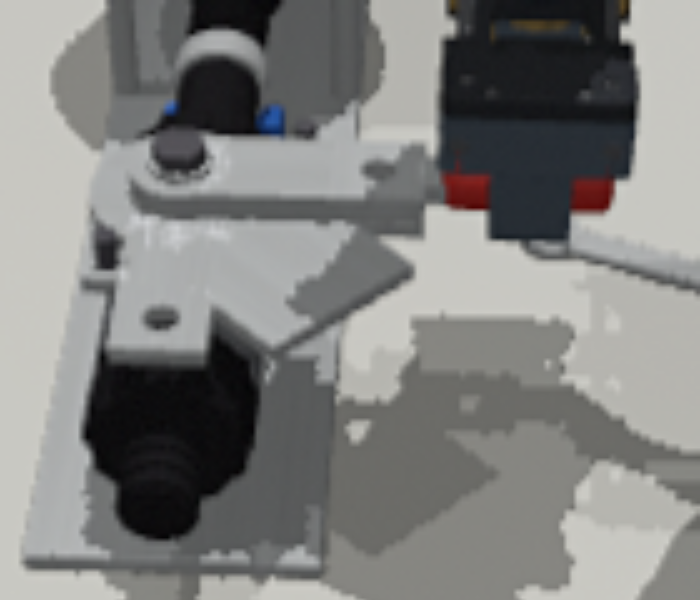

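The lever is against its stop (21 N), and the side view shows it at closed. Next I'll back off, lift and go to the pin.

The candidates for the pin are:
- black bar with red button in the block, top (223,277)
- orange bar with red button on the bench, top (195,327)
- blue T-handle, top (240,223)

The black one in the white block fits the description. The enlarged crop t_block.png shows a black T-bar with a red dot at crop (203,431), which confirms it.

Request:
{"method": "apply_moves", "body": {
  "plan": "0 0 0 0 4 0 140;0 0 0 0 4 0 130;0 0 0 0 5 45 130;0 0 0 0 5 90 130;0 0 0.14 -8 50 100 145;0 0 0.28 -16 100 100 145;0 0 0.42 -24 150 100 145;0 0 0.56 -32 200 100 145"
}}

```text
clock: 5.55
position: [0.4751, 0.1067, 0.2392]
tool_rot: [[-0.777, -0.63, 0.001], [-0.63, 0.777, -0.0], [-0.0, -0.001, -1.0]]
contact_force: [1.7, 0.3, -0.7]
grip_width: 0.433
```

```bash
python3 - <<'E'
from h import *
s=r.get_state();print(s["position"],s["contact_force"])
im,d=optics.get_image("side"); cv2.imwrite("pics/side5.png",im);cv2.imwrite("pics/c5.png",cv2.resize(im[150:280,250:390],(700,650))[:600])
print("side plate/lever hole", [plane("side",250+x/5,150+y/5,.139).round(4) for x,y in((378,168),(380,169))])
E
```

```text
[0.47505868 0.10667937 0.23915468] [ 1.66391295  0.30282556 -0.7021501 ]
side plate/lever hole [array([ 0.5701, -0.0778,  0.139 ]), array([ 0.5691, -0.0773,  0.139 ])]
```

View pics/c5.png

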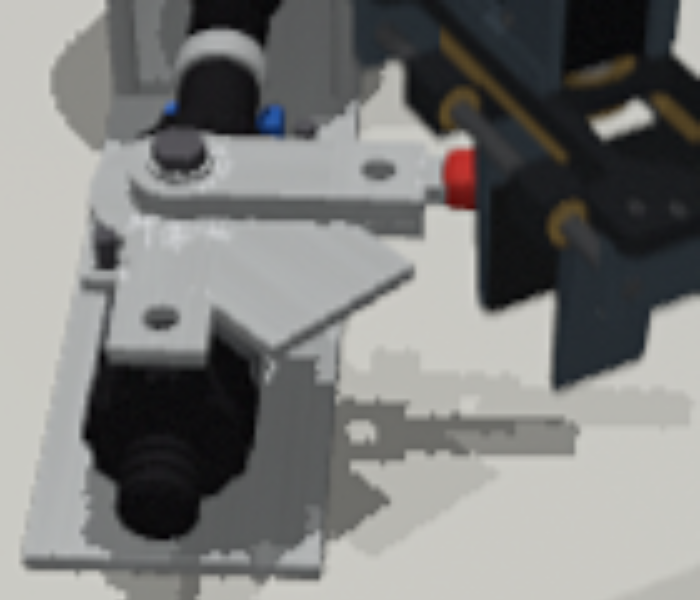

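The lever lies over the plate's closed hole, with the lever hole at crop (378,168). Going on to the pin.

Request:
{"method": "apply_moves", "body": {
  "plan": "0 0 0.1 -10 48 0 145;0 0 0.2 -20 95 0 145;0 0 0.3 -28 142 -20 145;0 0 0.384 -32 182 -50 145;0 0 0.384 -32 182 -80 145;0 0 0.384 -32 182 -80 145"
}}

```text
clock: 6.2
position: [0.4415, 0.2871, 0.1558]
tool_rot: [[-0.487, -0.873, -0.005], [-0.873, 0.487, -0.003], [0.005, 0.003, -1.0]]
contact_force: [1.1, 0.6, 1.3]
grip_width: 0.433
```

```bash
python3 - <<'E'
from h import *
s=r.get_state();print(s["position"],s["contact_force"],np.degrees(np.arctan2(*s["tool_rot"][[1,0],0])),s["joint_pos"].round(2))
for n in("side","top"):
    im,d=optics.get_image(n); cv2.imwrite(f"pics/{n}6.png",im)
    u,v=proj(n,s["position"]).astype(int);y0=max(0,v-60);x0=max(0,u-70)
    cv2.imwrite(f"pics/c6{n}.png",cv2.resize(im[y0:y0+120,x0:x0+140],(700,600),interpolation=cv2.INTER_CUBIC))
E
```

```text
[0.44148833 0.28712785 0.15577082] [1.11373782 0.64708381 1.30689315] -119.15855108140282 [ 0.46  0.46  1.68 -0.    1.01 -2.17]
```

View pics/c6side.png

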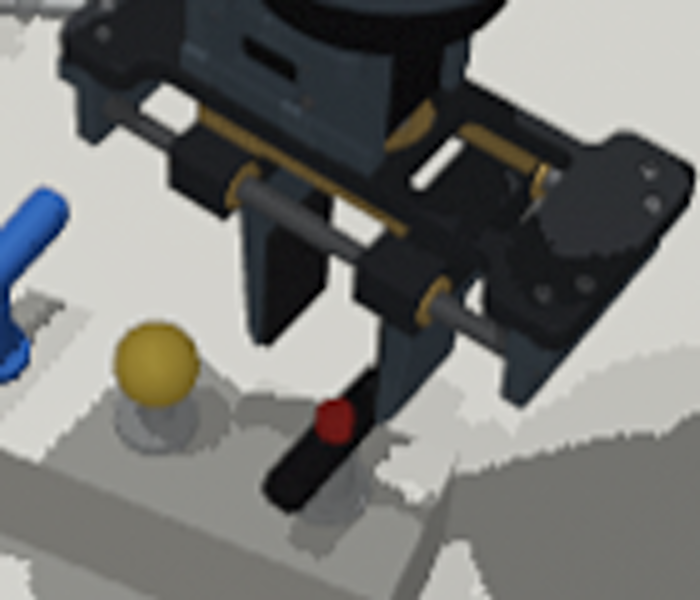

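View pics/c6top.png

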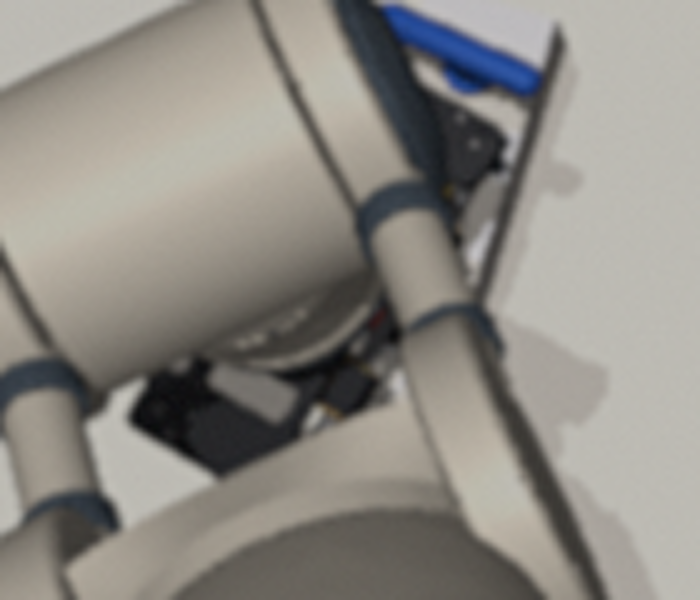

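The black pin with its red button sits at crop (335,420), between and below the fingers, and the bar is parallel to the pads. Descending and gripping.

Request:
{"method": "apply_moves", "body": {
  "plan": "0 0 0 0 0 -30 145;0 0 0 0 0 -50 145;0 0 0 0 0 -56 145;0 0 0 0 0 -56 145;0 0 0 0 0 -56 230;0 0 0 0 0 -56 230;0 0 0 0 0 -56 230;0 0 0 0 0 -56 230",
  "grip_force": 25
}}

```text
clock: 7.1
position: [0.4439, 0.2876, 0.1036]
tool_rot: [[-0.489, -0.872, 0.001], [-0.872, 0.489, 0.0], [-0.001, -0.001, -1.0]]
contact_force: [-0.5, 0.0, 8.3]
grip_width: 0.171
```

```bash
python3 - <<'E'
from h import *
s=r.get_state();print(s["position"],s["contact_force"],s["grip_width"]*91)
im,d=optics.get_image("side"); cv2.imwrite("pics/side7.png",im)
cv2.imwrite("pics/c7.png",cv2.resize(im[280:400,290:430],(700,600),interpolation=cv2.INTER_CUBIC))
E
```

```text
[0.44392502 0.28757808 0.10356188] [-0.46257126  0.04600175  8.3185991 ] 15.593822775752297
```

View pics/c7.png

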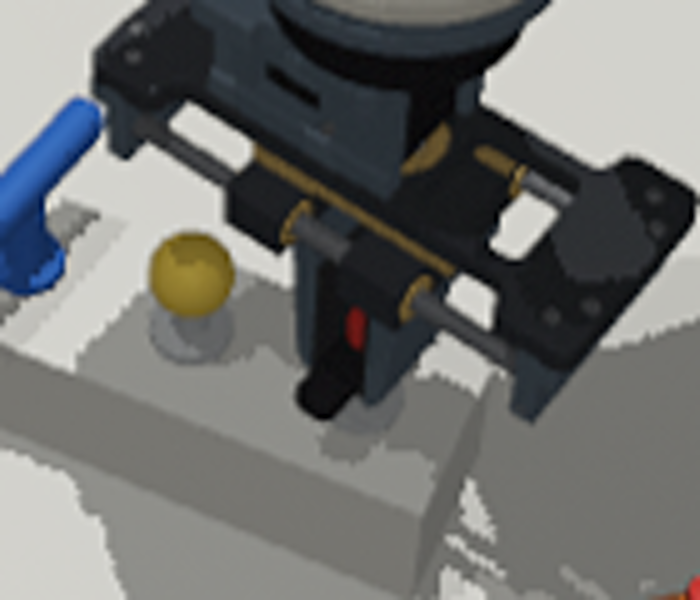

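Request:
{"method": "apply_moves", "body": {
  "plan": "0 0 0 0 0 20 230;0 0 0 0 0 60 230;0 0 0 0 0 105 230;0 0 0 0 0 150 230;0 0 0 0 0 178 230;0 0 0 0 0 178 230"
}}

```text
clock: 7.75
position: [0.445, 0.2882, 0.2849]
tool_rot: [[-0.489, -0.873, 0.006], [-0.873, 0.489, 0.003], [-0.005, -0.004, -1.0]]
contact_force: [1.0, 0.7, -2.2]
grip_width: 0.173
```

```bash
python3 - <<'E'
from h import *
s=r.get_state();print(s["position"],s["contact_force"],s["grip_width"]*91)
im,d=optics.get_image("side"); cv2.imwrite("pics/side8.png",im)
cv2.imwrite("pics/c8.png",cv2.resize(im[200:380,280:420],(560,600),interpolation=cv2.INTER_CUBIC))
E
```

```text
[0.4450089  0.28818135 0.28487265] [ 0.97848242  0.74943942 -2.21266483] 15.777703654084132
```

View pics/c8.png

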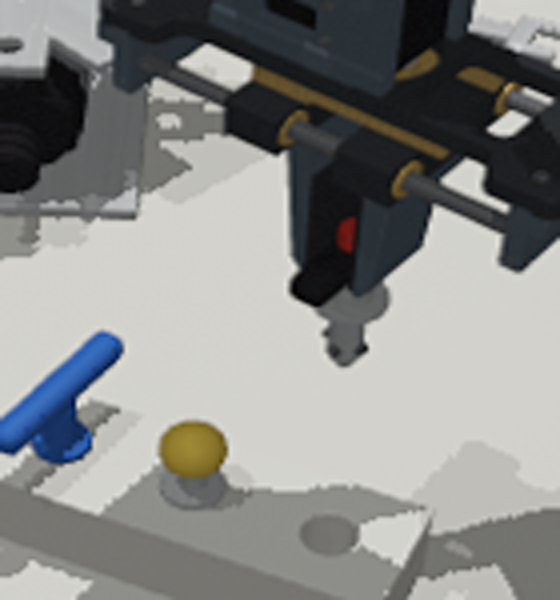

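The pin is held upright and the shank tip is visible at crop (345,362). The neighbouring items in the block are undisturbed. Carrying it to the lever hole.

Request:
{"method": "apply_moves", "body": {
  "plan": "0 0 0 16 -46 0 230;0 0 0 32 -92 0 230;0 0 0 48 -138 0 230;0 0 0 64 -184 0 230;0 0 0 80 -230 0 230;0 0 0 95 -276 0 230;0 0 0 111 -322 0 230;0 0 0 126 -364 0 230"
}}

```text
clock: 8.6
position: [0.5692, -0.0787, 0.279]
tool_rot: [[-0.489, -0.872, -0.003], [-0.872, 0.489, 0.001], [0.001, 0.003, -1.0]]
contact_force: [0.9, 0.1, -2.7]
grip_width: 0.169
```

Request:
{"method": "apply_moves", "body": {
  "plan": "0 0 0 0 -3 -10 230;0 0 0 0 -3 -22 230;0 0 0 0 -3 -30 230;0 0 0 0 -3 -30 230;0 0 0 0 -3 -30 230"
}}

```text
clock: 9.1
position: [0.5693, -0.0785, 0.2507]
tool_rot: [[-0.487, -0.873, -0.001], [-0.873, 0.487, 0.0], [0.0, 0.001, -1.0]]
contact_force: [0.1, -0.3, -1.8]
grip_width: 0.171
```

```bash
python3 - <<'E'
from h import *
s=r.get_state();print(s["position"],s["contact_force"],s["grip_width"]*91,s["joint_pos"].round(2))
im,d=optics.get_image("side"); cv2.imwrite("pics/side9.png",im)
cv2.imwrite("pics/c9.png",cv2.resize(im[110:210,270:390],(720,600),interpolation=cv2.INTER_CUBIC))
im,d=optics.get_image("top"); cv2.imwrite("pics/top9.png",im)
cv2.imwrite("pics/c9t.png",cv2.resize(im[160:260,330:450],(720,600),interpolation=cv2.INTER_CUBIC))
E
```

```text
[ 0.56932026 -0.07848038  0.25073255] [ 0.06651695 -0.33670494 -1.78809163] 15.525518081384757 [-0.24  0.41  1.45  0.    1.28 -2.87]
```

View pics/c9.png

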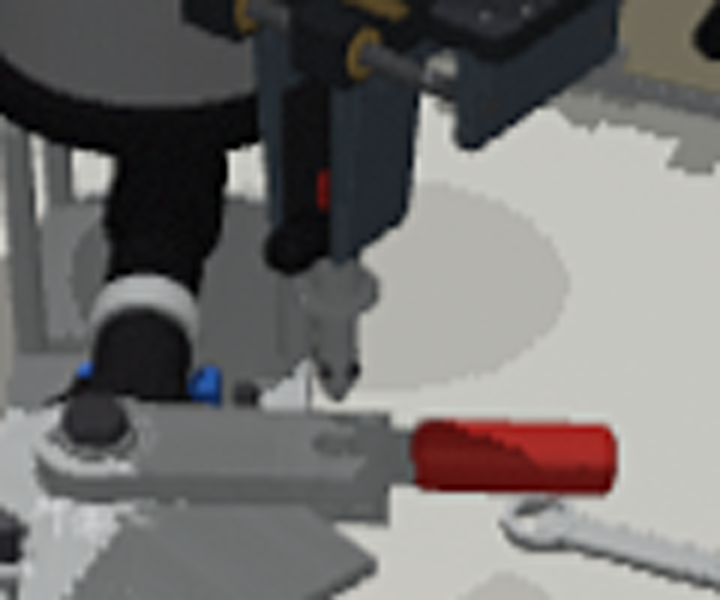

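View pics/c9t.png

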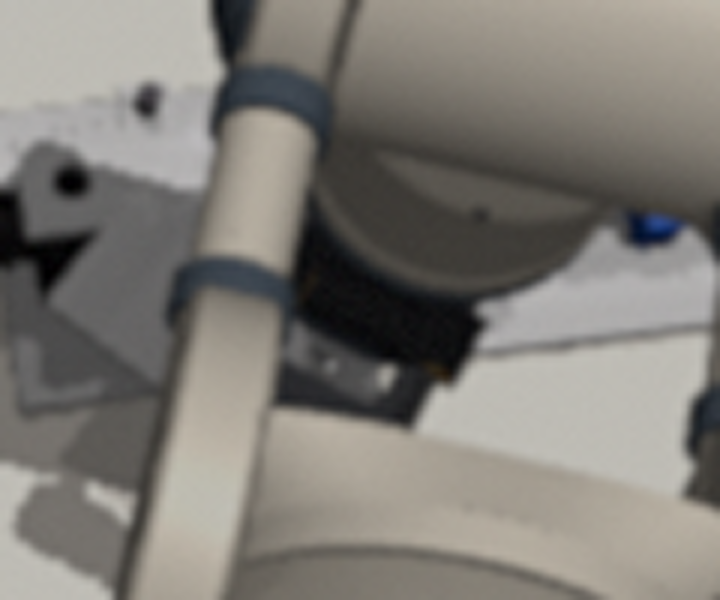

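```bash
python3 - <<'E'
from h import *
im=cv2.imread("pics/side9.png"); g=im[150:192,300:356]
g=np.clip((g.astype(float)-40)*1.9,0,255).astype(np.uint8)
b=cv2.resize(g,(784,588),interpolation=cv2.INTER_CUBIC)
x,y=.5693,-.0785
for z,c in((.160,(0,255,0)),(.169,(0,255,0)),(.203,(0,255,255)),(.139,(255,0,0))):
    p=(proj("side",(x,y,z))-[300,150]+.5)*14-.5; cv2.drawMarker(b,tuple(int(q) for q in p),c,0,16,1)
t=np.linspace(0,6.3,60)
for (X,Y,Z,rr,c) in((x,y,.160,.003,(0,255,0)),(x,y,.203,.015,(0,255,255)),(.5702,-.0777,.139,.0076,(255,0,255))):
    q=np.array([(proj("side",(X+rr*np.cos(a),Y+rr*np.sin(a),Z))-[300,150]+.5)*14-.5 for a in t]).astype(int)
    cv2.polylines(b,[q],True,c,1)
cv2.imwrite("pics/c10.png",b)
E
```

```text
(no output)
```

View pics/c10.png

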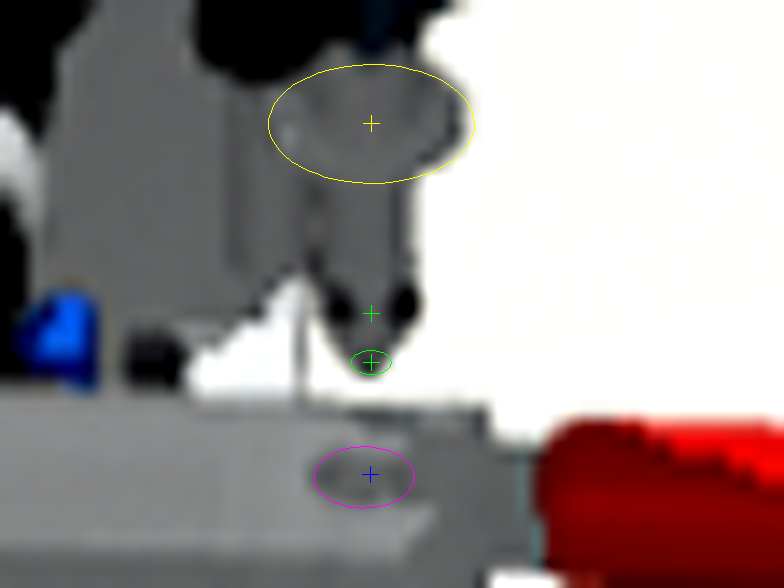

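Drawing the calibrated axis over the image shows the tip on it, at (370,362), and the lever hole at about (363,476). That needs a correction of about +1 mm in x and y. Lowering in steps.

Request:
{"method": "apply_moves", "body": {
  "plan": "0 0 0 1 1 -8 230;0 0 0 1 1 -16 230;0 0 0 1 1 -22 230;0 0 0 1 1 -25 230;0 0 0 1 1 -25 230"
}}

```text
clock: 9.7
position: [0.5703, -0.0785, 0.2253]
tool_rot: [[-0.489, -0.872, -0.001], [-0.872, 0.489, 0.0], [0.0, 0.001, -1.0]]
contact_force: [-0.7, -0.4, -2.2]
grip_width: 0.172
```

Request:
{"method": "apply_moves", "body": {
  "plan": "0 0 0 0 0 -3 230;0 0 0 0 0 -5 230;0 0 0 0 0 -5 230"
}}

```text
clock: 10.0
position: [0.5706, -0.0789, 0.2208]
tool_rot: [[-0.489, -0.872, 0.0], [-0.872, 0.489, -0.0], [0.0, -0.0, -1.0]]
contact_force: [-0.3, -2.0, -1.8]
grip_width: 0.174
```

```bash
python3 - <<'E'
from h import *
s=r.get_state();print(s["position"],s["contact_force"],s["ft_torque"])
im,d=optics.get_image("side"); cv2.imwrite("pics/side11.png",im)
g=np.clip((im[130:200,290:370].astype(float)-30)*1.7,0,255).astype(np.uint8)
cv2.imwrite("pics/c11.png",cv2.resize(g,(640,560),interpolation=cv2.INTER_CUBIC))
E
```

```text
[ 0.57062668 -0.07885159  0.22083847] [-0.28860585 -2.00410271 -1.81308243] [-0.46707018 -0.0280845  -0.02567919]
```

View pics/c11.png

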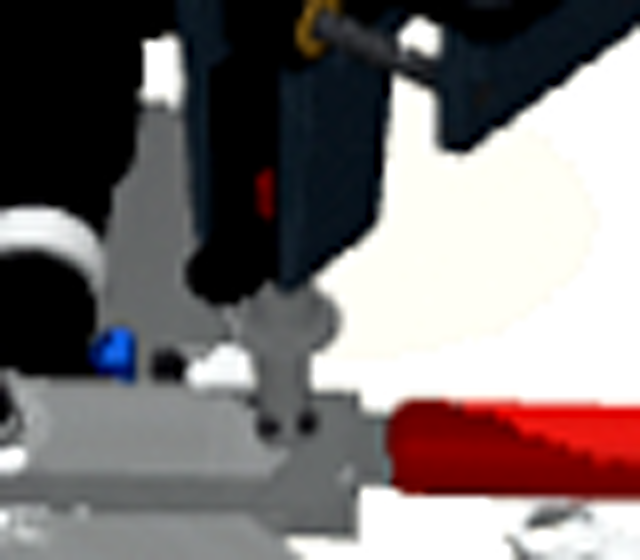

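The tip is in the lever hole and the balls are just above the rim, at crop (268,425) and (307,422). Lateral force is small (−2 N in y), so I'll ease y by −1 mm and seat the balls.

Request:
{"method": "apply_moves", "body": {
  "plan": "0 0 0 0 -1 -2 230;0 0 0 0 -1 -4 230;0 0 0 0 -1 -4 230"
}}

```text
clock: 10.35
position: [0.5706, -0.0796, 0.2167]
tool_rot: [[-0.489, -0.872, -0.0], [-0.872, 0.489, 0.0], [0.0, 0.0, -1.0]]
contact_force: [-0.4, -0.8, -2.7]
grip_width: 0.17
```

Request:
{"method": "apply_moves", "body": {
  "plan": "0 0 0 0 0 -1 230;0 0 0 0 0 -1 230"
}}

```text
clock: 10.55
position: [0.5708, -0.0796, 0.2164]
tool_rot: [[-0.489, -0.872, 0.001], [-0.872, 0.489, -0.0], [-0.0, -0.001, -1.0]]
contact_force: [-1.2, 0.6, 7.2]
grip_width: 0.172
```

Contact at rim height (collar 30 mm up, +7 N). I'll release the pin so it stands by itself, then look.

Request:
{"method": "apply_moves", "body": {
  "plan": "0 0 0 0 0 1 230;0 0 0 0 0 1 205;0 0 0 0 0 1 170;0 0 0 0 0 1 145;0 0 0 0 0 1 120;0 0 0 0 0 1 120"
}}

```text
clock: 11.15
position: [0.5706, -0.0795, 0.2169]
tool_rot: [[-0.489, -0.872, -0.0], [-0.872, 0.489, 0.0], [-0.0, 0.0, -1.0]]
contact_force: [-0.6, -0.9, -0.1]
grip_width: 0.511
```

```bash
python3 - <<'E'
from h import *
s=r.get_state();print(s["position"],s["contact_force"],s["ft_torque"],s["grip_width"])
im,d=optics.get_image("side"); cv2.imwrite("pics/side12.png",im)
g=np.clip((im[120:195,290:370].astype(float)-30)*1.7,0,255).astype(np.uint8)
cv2.imwrite("pics/c12.png",cv2.resize(g,(640,600),interpolation=cv2.INTER_CUBIC))
E
```

```text
[ 0.57063145 -0.0795192   0.2168795 ] [-0.617712   -0.88219395 -0.07821214] [ 0.1797941  -0.13393141 -0.01555119] 0.5109982416573771
```

View pics/c12.png

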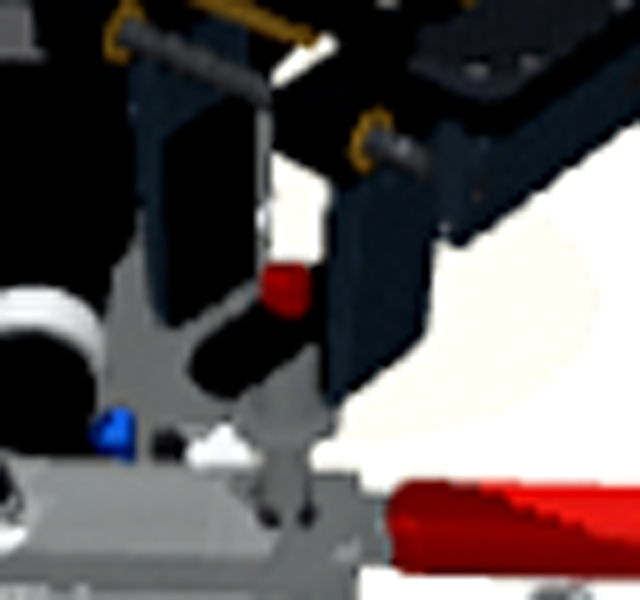

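The pin stands by itself, with the button at crop (286,290) and the balls on the rim. I'll rise, shut the fingers above the button and look again.

Request:
{"method": "apply_moves", "body": {
  "plan": "0 0 0 0 0 15 120;0 0 0 0 0 35 120;0 0 0 0 0 45 255;0 0 0 0 0 45 255;0 0 0 0 0 45 255;0 0 0 0 0 45 255;0 0 0 0 0 45 255"
}}

```text
clock: 11.9
position: [0.5703, -0.0795, 0.2611]
tool_rot: [[-0.489, -0.872, -0.001], [-0.872, 0.489, 0.0], [0.0, 0.001, -1.0]]
contact_force: [0.0, -0.3, 0.1]
grip_width: 0.123
```

```bash
python3 - <<'E'
from h import *
s=r.get_state();print(s["position"],s["contact_force"],s["ft_torque"],s["grip_width"])
im,d=optics.get_image("side"); cv2.imwrite("pics/side13.png",im)
g=np.clip((im[110:195,280:370].astype(float)-20)*1.7,0,255).astype(np.uint8)
b=cv2.resize(g,(630,595),interpolation=cv2.INTER_CUBIC)
x,y,z=s["position"]
for X,Y,Z,c in((x,y,z-.022,(0,255,0)),(.5707,-.0785,.216,(255,255,0))):
    p=(proj("side",(X,Y,Z))-[280,110]+.5)*7-.5; cv2.drawMarker(b,tuple(int(q) for q in p),c,0,14,1)
cv2.imwrite("pics/c13.png",b)
m,_=masks(im);print(blobs(m,(290,110,345,180)))
for bl in blobs(m,(290,110,345,180)): print(plane("side",*bl[0],.213))
E
```

```text
[ 0.5702779  -0.079501    0.26113675] [ 0.02570929 -0.27334995  0.14040824] [ 0.1294566  -0.09669026 -0.01713072] 0.12344059476145414
[([325.4, 155.4], 33, ((325.5, 155.5), (5.0, 5.0), 90.0))]
[ 0.56997604 -0.07419404  0.213     ]
```

View pics/c13.png

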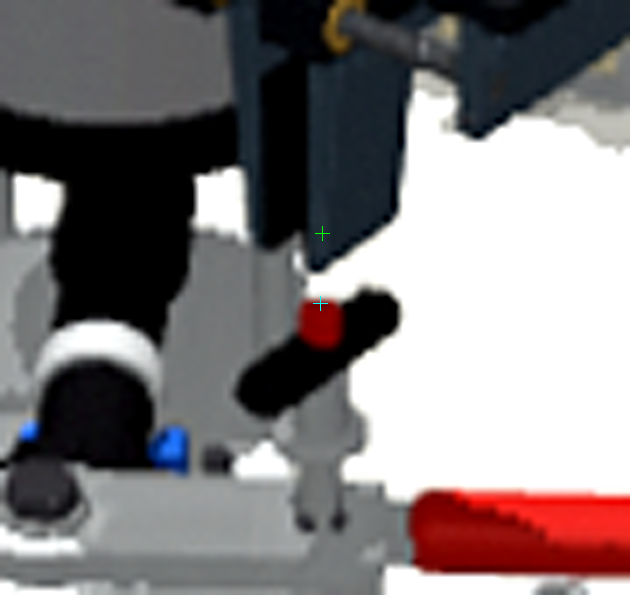

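The fingers are closing above the button. The predicted button top (320,303) matches the image. Press down, and keep going until the collar is home.

Request:
{"method": "apply_moves", "body": {
  "plan": "0 0 0 0 0 -8 255;0 0 0 0 0 -16 255;0 0 0 0 0 -20 255;0 0 0 0 0 -22 255;0 0 0 0 0 -22 255"
}}

```text
clock: 12.45
position: [0.5705, -0.0795, 0.2395]
tool_rot: [[-0.489, -0.872, -0.001], [-0.872, 0.489, 0.0], [0.0, 0.001, -1.0]]
contact_force: [0.6, 0.9, 0.7]
grip_width: 0.007
```

Request:
{"method": "apply_moves", "body": {
  "plan": "0 0 0 0 1 -3 255;0 0 0 0 1 -3 255"
}}

```text
clock: 12.65
position: [0.5708, -0.0785, 0.237]
tool_rot: [[-0.489, -0.872, 0.001], [-0.872, 0.489, -0.0], [-0.0, -0.001, -1.0]]
contact_force: [0.2, 0.2, 3.4]
grip_width: 0.005
```

Request:
{"method": "apply_moves", "body": {
  "plan": "0 0 0 0 0 -3 255;0 0 0 0 0 -6 255;0 0 0 0 0 -10 255;0 0 0 0 0 -14 255;0 0 0 0 0 -14 255"
}}

```text
clock: 13.15
position: [0.5702, -0.0785, 0.2222]
tool_rot: [[-0.489, -0.872, -0.001], [-0.872, 0.489, 0.0], [0.0, 0.001, -1.0]]
contact_force: [0.0, -0.1, 0.8]
grip_width: 0.001
```

```bash
python3 - <<'E'
from h import *
s=r.get_state();print(s["position"],s["contact_force"],s["ft_torque"])
im,d=optics.get_image("side"); cv2.imwrite("pics/side14.png",im)
g=np.clip((im[110:195,280:370].astype(float)-20)*1.7,0,255).astype(np.uint8)
cv2.imwrite("pics/c14.png",cv2.resize(g,(630,595),interpolation=cv2.INTER_CUBIC))
E
```

```text
[ 0.57021808 -0.07848301  0.22216223] [ 0.03954678 -0.12347474  0.75207138] [ 0.12494237 -0.06491371 -0.0033131 ]
```

View pics/c14.png

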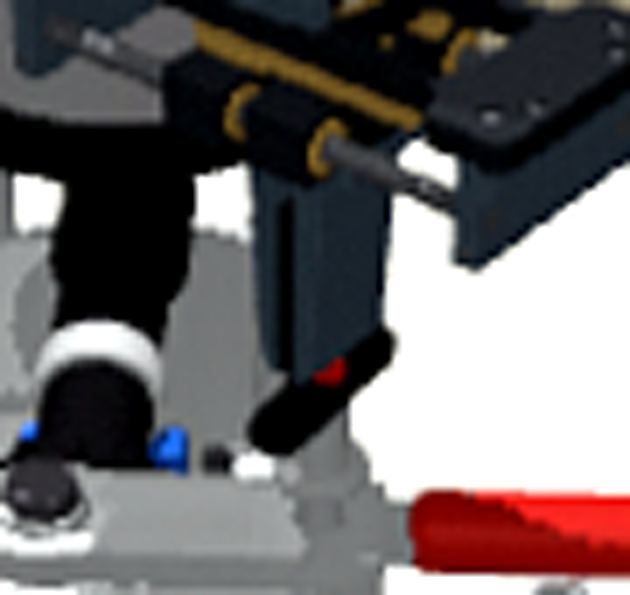

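The pin has gone down into the lever and the button is just under the fingers at (330,370). I'll keep pushing.

Request:
{"method": "apply_moves", "body": {
  "plan": "0 0 0 0 0 -4 255;0 0 0 0 0 -8 255;0 0 0 0 0 -8 255"
}}

```text
clock: 13.5
position: [0.5703, -0.0785, 0.2143]
tool_rot: [[-0.489, -0.872, -0.001], [-0.872, 0.489, 0.0], [0.0, 0.001, -1.0]]
contact_force: [-1.2, -0.1, 0.4]
grip_width: 0.006
```

Request:
{"method": "apply_moves", "body": {
  "plan": "0 0 0 0 0 -3 255;0 0 0 0 0 -6 255;0 0 0 0 0 -6 255"
}}

```text
clock: 13.8
position: [0.5705, -0.0785, 0.2085]
tool_rot: [[-0.489, -0.872, -0.0], [-0.872, 0.489, 0.0], [0.0, 0.0, -1.0]]
contact_force: [-0.4, 0.1, 0.3]
grip_width: 0.002
```

```bash
python3 - <<'E'
from h import *
s=r.get_state();print(s["position"],s["contact_force"],s["ft_torque"])
im,d=optics.get_image("side"); cv2.imwrite("pics/side15.png",im)
g=np.clip((im[110:195,280:370].astype(float)-20)*1.7,0,255).astype(np.uint8)
cv2.imwrite("pics/c15.png",cv2.resize(g,(630,595),interpolation=cv2.INTER_CUBIC))
E
```

```text
[ 0.57045213 -0.07854538  0.20850808] [-0.35246273  0.12835196  0.25682711] [ 0.10059054 -0.09789538  0.022715  ]
```

View pics/c15.png

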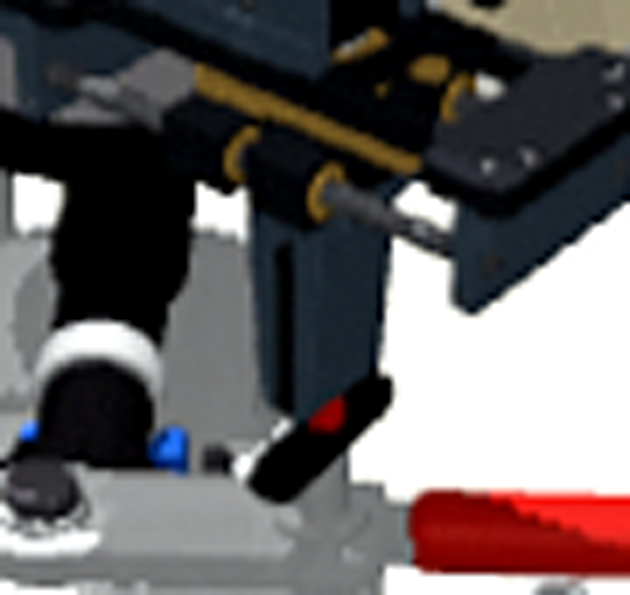

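Request:
{"method": "apply_moves", "body": {
  "plan": "0 0 0 0 0 -2 255;0 0 0 0 0 -4 255;0 0 0 0 0 -4 255"
}}

```text
clock: 14.15
position: [0.5707, -0.0786, 0.2049]
tool_rot: [[-0.489, -0.872, 0.0], [-0.872, 0.489, -0.0], [-0.0, -0.0, -1.0]]
contact_force: [-0.8, -0.3, 4.0]
grip_width: 0.006
```

Request:
{"method": "apply_moves", "body": {
  "plan": "0 0 0 0 0 -1 255;0 0 0 0 0 -2 255;0 0 0 0 0 -2 255"
}}

```text
clock: 14.45
position: [0.5707, -0.0786, 0.2029]
tool_rot: [[-0.489, -0.872, 0.0], [-0.872, 0.489, -0.0], [-0.0, -0.0, -1.0]]
contact_force: [-0.4, 0.5, 5.2]
grip_width: 0.006
```

Request:
{"method": "apply_moves", "body": {
  "plan": "0 0 0 0 0 -1 255;0 0 0 0 0 -1 255"
}}

```text
clock: 14.65
position: [0.5708, -0.0786, 0.2025]
tool_rot: [[-0.489, -0.872, 0.001], [-0.872, 0.489, -0.0], [-0.0, -0.001, -1.0]]
contact_force: [-4.0, 0.6, 13.3]
grip_width: -0.0
```

Hard stop at z = 0.2025, exactly the predicted collar-home height. I'll lift off so the button springs out, then look.

Request:
{"method": "apply_moves", "body": {
  "plan": "0 0 0 0 0 3 255;0 0 0 0 0 8 255;0 0 0 0 0 30 255;0 0 0 0 0 45 130;0 0 0 0 0 45 130;0 0 0 0 0 45 130;0 0 0 0 0 45 130"
}}

```text
clock: 15.35
position: [0.5701, -0.0785, 0.246]
tool_rot: [[-0.489, -0.872, -0.001], [-0.872, 0.489, 0.0], [0.0, 0.001, -1.0]]
contact_force: [-0.5, 0.3, -0.4]
grip_width: 0.325
```

```bash
python3 - <<'E'
from h import *
s=r.get_state();print(s["position"],s["contact_force"],s["ft_torque"],s["grip_width"])
im,d=optics.get_image("side"); cv2.imwrite("pics/side16.png",im)
g=np.clip((im[110:195,280:370].astype(float)-20)*1.7,0,255).astype(np.uint8)
b=cv2.resize(g,(630,595),interpolation=cv2.INTER_CUBIC)
for Z,c in((.186,(0,255,0)),(.1805,(255,255,0)),(.170,(255,0,255))):
    p=(proj("side",(.5707,-.0785,Z))-[280,110]+.5)*7-.5; cv2.drawMarker(b,tuple(int(q) for q in p),c,0,14,1)
cv2.imwrite("pics/c16.png",b)
E
```

```text
[ 0.57011471 -0.07845978  0.24595388] [-0.4957967   0.27207773 -0.41287798] [ 0.17777823 -0.06377313  0.0401346 ] 0.3245644429530418
```

View pics/c16.png

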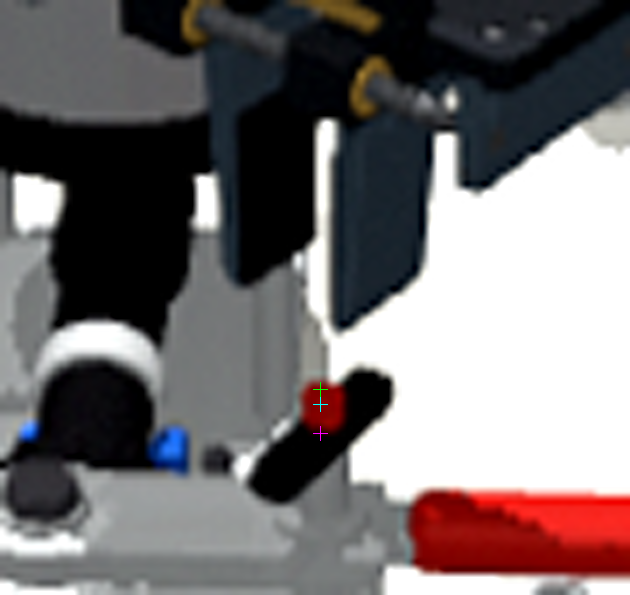

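The button is out (top at crop (322,385), as predicted for home). The bar has turned a little, so I'll compute its direction for the tug grip.

```bash
python3 - <<'E'
from h import *
for (a,b),z,x0,y0,k in((((262,392),(380,310)),.200,280,110,7),(((272,480),(371,391)),.170,280,110,7)):
    A=plane("side",x0+a[0]/k,y0+a[1]/k,z);B=plane("side",x0+b[0]/k,y0+b[1]/k,z);print((A+B)/2,np.linalg.norm(A-B),np.degrees(np.arctan2(*(A-B)[[1,0]])))
E
```

```text
[ 0.56921508 -0.07674949  0.2       ] 0.0537487754229176 59.82920332324239
[ 0.56900279 -0.07650478  0.17      ] 0.05329019208706665 66.11177687844047
```

Request:
{"method": "apply_moves", "body": {
  "plan": "0 0 0.09 0 0 -20 120;0 0 0.09 0 0 -45 120;0 0 0.09 0 0 -58 120;0 0 0.09 0 0 -61 120;0 0 0.09 0 0 -61 120;0 0 0.09 0 0 -61 240;0 0 0.09 0 0 -61 240;0 0 0.09 0 0 -61 240",
  "grip_force": 40
}}

```text
clock: 16.2
position: [0.5709, -0.0786, 0.1866]
tool_rot: [[-0.408, -0.913, 0.001], [-0.913, 0.408, -0.0], [-0.0, -0.001, -1.0]]
contact_force: [-0.5, 1.0, 0.4]
grip_width: 0.303
```

Request:
{"method": "apply_moves", "body": {
  "plan": "0 0 0 0 0 0 240;0 0 0 0 0 0 240;0 0 0 0 0 0 240"
}}

```text
clock: 16.5
position: [0.5708, -0.0785, 0.1862]
tool_rot: [[-0.408, -0.913, 0.0], [-0.913, 0.408, -0.0], [-0.0, -0.0, -1.0]]
contact_force: [-0.4, 0.4, 4.9]
grip_width: 0.173
```

```bash
python3 - <<'E'
from h import *
s=r.get_state();print(s["position"],s["contact_force"],s["ft_torque"],s["grip_width"],s["joint_pos"][5])
im,d=optics.get_image("side")
g=np.clip((im[110:195,280:370].astype(float)-20)*1.7,0,255).astype(np.uint8)
cv2.imwrite("pics/c17.png",cv2.resize(g,(630,595),interpolation=cv2.INTER_CUBIC))
E
```

```text
[ 0.57075845 -0.07854765  0.18620852] [-0.38713001  0.39742465  4.87128445] [ 0.25433623  0.07277034 -0.00222822] 0.17279793153681763 -2.96148984014441
```

View pics/c17.png

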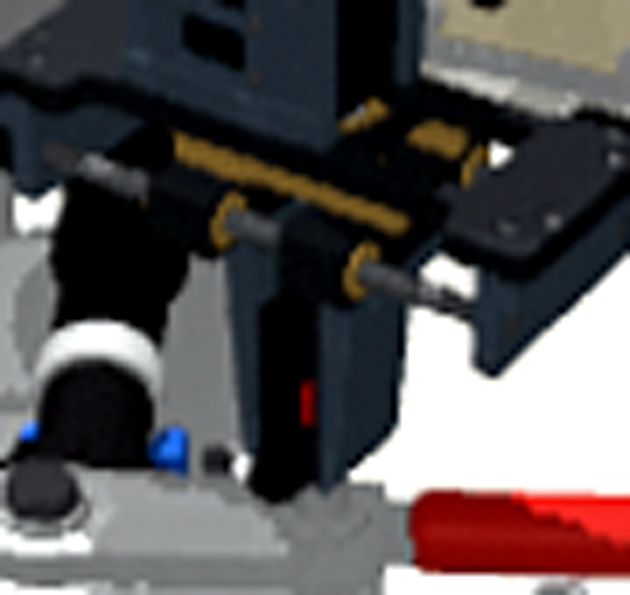

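Gripped on the bar (16 mm). Tug: 3 mm of free play is expected, then the balls should catch.

Request:
{"method": "apply_moves", "body": {
  "plan": "0 0 0 0 0 1 240;0 0 0 0 0 2 240;0 0 0 0 0 3 240;0 0 0 0 0 3 240"
}}

```text
clock: 16.95
position: [0.5706, -0.0786, 0.1889]
tool_rot: [[-0.408, -0.913, -0.0], [-0.913, 0.408, 0.0], [0.0, 0.0, -1.0]]
contact_force: [0.5, 0.6, -1.7]
grip_width: 0.174
```

Request:
{"method": "apply_moves", "body": {
  "plan": "0 0 0 0 0 0.7 240;0 0 0 0 0 0.7 240"
}}

```text
clock: 17.15
position: [0.5705, -0.0786, 0.1893]
tool_rot: [[-0.408, -0.913, -0.0], [-0.913, 0.408, 0.0], [0.0, 0.0, -1.0]]
contact_force: [1.6, 0.3, -6.8]
grip_width: 0.169
```

Request:
{"method": "apply_moves", "body": {
  "plan": "0 0 0 0 0 0.4 240;0 0 0 0 0 0.4 240;0 0 0 0 0 0.4 240"
}}

```text
clock: 17.45
position: [0.5704, -0.0785, 0.1895]
tool_rot: [[-0.408, -0.913, -0.001], [-0.913, 0.408, 0.0], [0.0, 0.001, -1.0]]
contact_force: [2.6, -1.0, -17.6]
grip_width: 0.173
```

Locked: z holds at 0.1895 (about 3 mm of play) under a 7 to 18 N pull. I'll set it back down, release and retreat straight up.

Request:
{"method": "apply_moves", "body": {
  "plan": "0 0 0 0 0 -1.5 240;0 0 0 0 0 -3 240;0 0 0 0 0 -4 240;0 0 0 0 0 -4 200;0 0 0 0 0 -4 140;0 0 0 0 0 -4 100;0 0 0 0 0 -4 100;0 0 0 0 0 -4 100"
}}

```text
clock: 18.25
position: [0.5707, -0.0786, 0.1861]
tool_rot: [[-0.408, -0.913, 0.0], [-0.913, 0.408, -0.0], [-0.0, -0.0, -1.0]]
contact_force: [-0.4, -0.2, -0.1]
grip_width: 0.536
```

Request:
{"method": "apply_moves", "body": {
  "plan": "0 0 0 0 0 20 100;0 0 0 0 0 60 100;0 0 0 0 0 100 100;0 0 -0.1 -30 45 120 100;0 0 -0.2 -60 90 120 100;0 0 -0.3 -90 140 120 100;0 0 -0.4 -120 190 120 100;0 0 -0.4 -130 210 120 100"
}}

```text
clock: 19.05
position: [0.4393, 0.1325, 0.3063]
tool_rot: [[-0.735, -0.678, 0.001], [-0.678, 0.735, 0.0], [-0.0, -0.0, -1.0]]
contact_force: [1.0, 1.0, 0.3]
grip_width: 0.61
```

```bash
python3 - <<'E'
from h import *
s=r.get_state();print(s["clock"],s["position"],s["contact_force"],s["grip_width"])
im,d=optics.get_image("side");cv2.imwrite("pics/side18.png",im)
g=np.clip((im[110:195,280:370].astype(float)-20)*1.7,0,255).astype(np.uint8)
cv2.imwrite("pics/c18.png",cv2.resize(g,(630,595),interpolation=cv2.INTER_CUBIC))
im,d=optics.get_image("top");cv2.imwrite("pics/top18.png",im)
E
```

```text
19.05 [0.43933598 0.13245315 0.30625141] [1.03579953 0.95251355 0.31048095] 0.6103033200953044
```

View pics/c18.png

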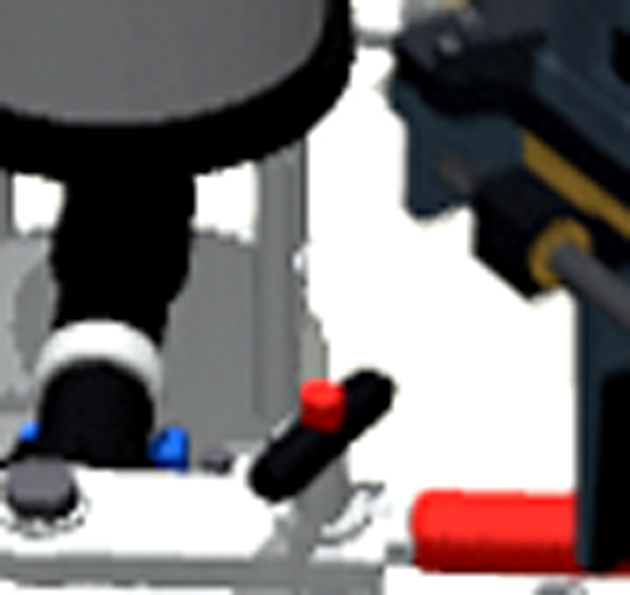

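View pics/side18.png

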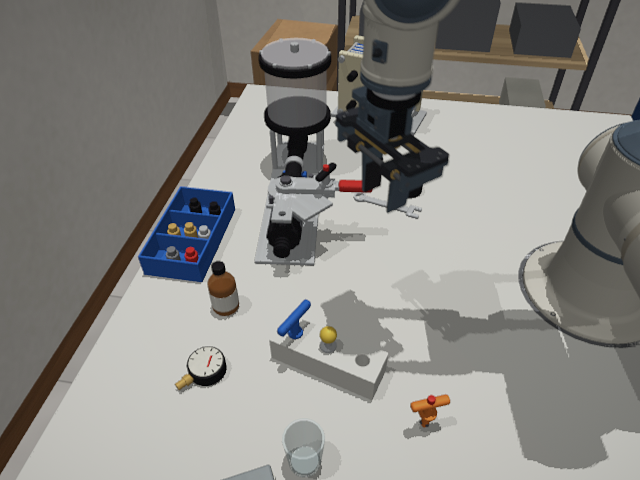

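View pics/top18.png

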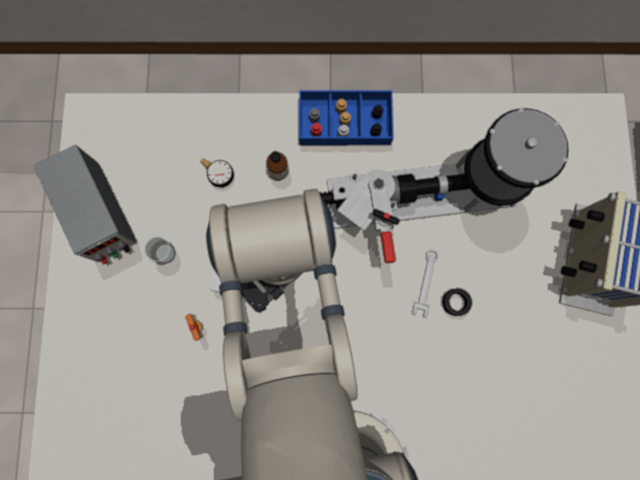

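The pin is seated in the closed lever, with the button out at side (326,167). All bystanders are where they were and the gripper is clear. One settling row, then I'll hand in.

Request:
{"method": "apply_moves", "body": {
  "plan": "0 0 0 0 0 0 100;0 0 0 0 0 0 100;0 0 0 0 0 0 100"
}}

```text
clock: 19.45
position: [0.4414, 0.1303, 0.3059]
tool_rot: [[-0.733, -0.681, -0.0], [-0.681, 0.733, -0.0], [0.0, -0.0, -1.0]]
contact_force: [0.4, 0.1, 0.1]
grip_width: 0.612
```

```bash
python3 -c "
from h import *
print(close_job())"
```

```text
the job is handed in; nothing more can be done
None
```

The lever is at its closed stop and the ball-lock pin is locked in it. The job was handed in at about 19.5 s, with the gripper clear of everything.

- **Lever:** I swung it until it met the stop, where it pushed back with about 21 N. The side view then showed the lever hole over the plate's closed hole.
- **Pin:** I stood it in the lever hole on its balls and pressed the button from above. It went down to a hard stop at the height expected with the collar on the lever, and the button sprang out when I lifted off.
- **Tug:** After about 3 mm of play the pin held. The last reading was 17.6 N, more than the 10 N asked for because the final step up overshot.
- **Last look:** The images showed the pin seated, the button out and the lever closed. The other things on the bench looked unmoved.

Two things I could not confirm: the balls under the plate were never in view, so the tug is the only proof of the lock. The two cameras also disagreed by 3–4 mm in y, so I averaged them and then aligned the pin with the hole in the side view. None of the checks failed.

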